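# Press a biscuit stamp's die home in locking pliers

## Task

Stand the biscuit stamp in the seat between the open jaws of the bench locking pliers with its die facing a jaw, then squeeze the handles until they snap over centre and stay locked by themselves, pressing the die flush; the die is to be pressed by the pliers only, not by the fingers. Then pull the release lever so that the pliers spring open, and leave the stamp in the seat. Squeeze evenly and gently: the pliers must not be strained or swung round on their swivel foot; leave the other things on the bench where they are.

Things in the scene. Friction and masses are not known exactly. Their poses are not given: they have to be found in the camera images.
- nest (a point): work seat of the bench locking pliers (0.25 m long, 125 mm wide, 66 mm tall, steel): centre between the open jaws, 12 mm above the bench. Axes of the pliers: x from handles to jaws, y from the fixed handle and jaw (-y) to the moving ones (+y), z up. Open pads are 57 mm apart in y. Two cheeks, 42 mm apart inside in x, top 26 mm above the bench, hold the stamp; 36 mm beside it are free.
- fixed_grip (a point): middle of the fixed handle where it is best squeezed: 147 mm behind nest (-x), y -11.5 mm, 45 mm above the bench; a bar 9 mm thick (y), 22 mm tall (34 to 56 mm above the bench), along x. The pliers stand on a stiff swivel foot, its upright axis through nest: more than 10 N sideways here turns them, and this point must not shift 10 mm, so the grip must follow the fixed handle as it closes.
- handle_grip (a point): middle of the moving handle opposite fixed_grip, 45 mm above the bench, 32 mm from its tail end; bar 9 mm thick, 22 mm tall. Over both outer faces the handles measure 66 mm here when open, 32 mm when locked. Squeezing here takes 5 to 15 N, varying over the stroke, until they snap over centre and stay; over 50 N (a hard or fast snatch) bends them: close in small steps. The point turns with the handle.
- handle (a joint): angle of the moving handle, rad: 0 open, 0.35 at centre, 0.39 at the stop (locked over centre). It turns about an upright pin 67 mm behind nest (-x) at y 12 mm. Left alone it springs open from below 0.35 and stays locked from above.
- lever_tab (a point): where to pull the release lever: an upright flat tab 8 mm thick (y), 22 mm tall (34 to 56 mm above the bench), sticking out 45 mm behind the fixed handle's tail; the point is 10 mm from its free end, 35 mm from its pivot. Pulled away from the moving handle, to -y of the pliers (an arc about the pivot), its nose pushes the moving handle back over centre and the pliers spring open.
- lever (a joint): angle of the release lever, rad: 0 at rest, grows as the tab is pulled to -y, springs back by itself. Its nose meets the locked handle at about 0.08, the pliers trip at 0.3 to 0.45, its stop is at 0.6. Takes some 2 to 5 N at the tab; over 50 N bends it.
- stamp_center (a point): centre of the loose biscuit stamp, a wooden block 36 (x) x 44 (y) x 50 mm (z, up), 150 g, standing, so 25 mm above what it stands on. On its +y face an aluminium die, 28 x 34 mm, stands proud by up to 5 mm. Take it by its plain x faces (36 mm apart). In the seat its y lies along y of the pliers, the die facing either jaw.
- die (a joint): how far the die is pressed into the stamp, m: 0 standing 5 mm proud, 0.005 flush. It slides stiffly (about 18 N) and stays where it is left.
- jam_jar: jam jar, 60 mm wide, 85 mm tall; bystander. Origin: centre of its underside
- big_jar: glass jar, 74 mm wide, 80 mm tall; bystander. Origin: centre of its underside
- cutter: round steel biscuit cutter ring, 60 mm wide, 35 mm tall, standing near the pliers; bystander. Origin: centre of its underside
- nozzle: piping nozzle, cone 32 mm wide at the foot, 45 mm tall, standing near the pliers; bystander. Origin: centre of its underside
- bowl: steel bowl, 220 mm wide, 75 mm tall; bystander. Origin: centre of its underside
- spatula: spatula lying flat; bystander. Origin: centre of its underside
- scoop: long spoon lying flat; bystander. Origin: centre of its underside
Things that resemble listed ones, but are neither listed nor needed, are in the scene too. Leave any blue, green or turquoise look-alike of the part that bears stamp_center alone.

How it is judged (in metres and radians):
On the way, in this order (a step that is already met when the one before it is completed fails the run):
1. the stamp stands in the nest, let go, its die still proud (x of stamp_center in the frame of nest between -0.006 and 0.006 m and y of stamp_center in the frame of nest between -0.009 and 0.009 m and z of stamp_center in the frame of nest below 0.029 m and angle between stamp_center's own z axis and vertical below 0.1 rad and angle between the y axis of stamp_center and the y axis of nest, either way round below 0.18 rad and value of joint die below 0.003 m and contact force between the fingers and stamp below 0.3 N), for 0.2 s.
2. the pliers are locked over centre by themselves with the die pressed flush (value of joint handle above 0.37 rad and value of joint die above 0.004 m and contact force between the fingers and pliers below 0.5 N), for 0.3 s.
3. the release lever is pulled against the locked handle (value of joint lever above 0.1 rad and value of joint handle above 0.355 rad).
At the end, for the whole second after the job is handed in: The stamp stands upright in the nest (within 6 mm along the jaws, 9 mm across them, turned under 0.18 rad), at rest, its die flush to within 1 mm; the pliers are open (handle below 0.05 rad), the release lever back at rest (below 0.08 rad) (x of stamp_center in the frame of nest between -0.006 and 0.006 m and y of stamp_center in the frame of nest between -0.009 and 0.009 m and z of stamp_center in the frame of nest below 0.029 m and angle between stamp_center's own z axis and vertical below 0.1 rad and angle between the y axis of stamp_center and the y axis of nest, either way round below 0.18 rad and value of joint die above 0.004 m and value of joint handle below 0.05 rad and value of joint lever below 0.08 rad and linear speed of stamp below 0.02 m/s); the robot touches nothing.
It fails at once if the pliers are strained: more than 50 N from the fingers on a handle or the lever (contact force between the fingers and handle_c0 above 50 N or contact force between the fingers and pliers_c6 above 50 N or contact force between the fingers and lever_c3 above 50 N).
It fails at once if the pliers are swung round on their foot: the fixed handle shifts by more than 10 mm (distance of fixed_grip from where it was at the start of the episode above 0.01 m).
It fails at once if the fingers press the die (more than 5 N) (contact force between the fingers and die_c0 above 5 N).
It fails at once if a bystander is moved by more than 30 mm (distance of any of jam_jar, big_jar, cutter, nozzle, bowl, spatula, scoop from where it was at the start of the episode above 0.03 m).
It also fails if it takes over 72 s, if anything falls off the work surface, if the arm or the gripper's body presses on something with over 40 N, if the wrist force passes 120 N, or if a joint passes its speed limit or range.

## Robot

A 6-joint arm with a two-finger parallel gripper is mounted at the origin on the work surface. World frame = base frame: x ahead of the robot, y to its left, z up, the work surface at z = 0. Lengths are in mm, angles in rad, forces in N, time in s.
With the tool pointing down it reaches from about 275 to 750 mm from the base axis. Payload 10.2 kg.
Tool frame: the origin (TCP) lies on the front face of the gripper's body, between the roots of the fingers; the fingertips stand 73 mm ahead of it and the grasp point (between the pads) lies 54 mm ahead of it; z points along the fingers, y is the line along which they close (so a half turn about z gives the same grasp; the last joint's range is limited). The gripper opens to 85 mm and grips with 20 to 120 N. Pads are 22 mm wide; open, the fingers measure 114 mm over their backs; the gripper's body (76 mm by 85 mm) begins 54 mm behind the grasp point. The pads swing forward as they close: fully open they stand 13 mm farther back than shut.
Start: joints at [1.052, 0.313, 1.498, -0, 1.331, -0.223], TCP at [153.053, 502.202, 303.894] pointing down, gripper open.
Joint ranges: [-2.94, 2.94], [-0.97, 2.17], [0.19, 2.56], [-1.23, 4.37], [0.02, 3.11], [-2.88, 2.88]. Speed limits (rad/s): [2.39, 2.39, 3.01, 3.14, 3.14, 3.14].

## Interface

Orientations are given as a unit quaternion [w, x, y, z].
In Python, from rig import * gives the robot as it stands.
- The arm moves only by the tool step_arm, never from a script. Its argument "plan" is a list of rows, each an object with "offset": the shift along the tool's x, y, z in cm, a list of three; "rot": the turn, a rotation vector about the tool's x, y, z in degrees, a list of three; "gripper": the finger opening in cm, from 0 to 8.54. In form: [{"offset": [x, y, z], "rot": [wx, wy, wz], "gripper": gripper}, ...]. A call has 1 to 12 rows; each row is the pose to reach, as a shift and turn from the pose commanded when the call began, along the tool's axes at that moment; what a row does not reach only later rows make up. A row lasts 1/10 s, in which the tool goes at most 50 mm and 8.59 degrees, less where a joint would pass 70% of its speed; a pose out of reach is approached as far as the arm can. A call with a gripper value outside its range is refused whole. The fingers move at their own pace and stop on an object; "squeeze" is the grip in N (left out, the last holds). Time passes only in rows, so rows that repeat a pose let the fingers close. It gives the time, the measured TCP pose, the force, the opening and the grip force at its end, in the units of the state.
- sense(): the state, without advancing time (a new reading comes with each control period).
- capture(name): name is "scene" or "top" or "wrist"; returns a dict with "color" (480x640x3 uint8, red, green, blue), "depth" (480x640 float32, mm along the optical axis (not along the pixel's ray), 0 where there is no reading), "vertical_fov" (degrees; the focal length in pixels is half the picture's height over the tangent of half this angle, whatever the lens; pixels are square), "cx", "cy" (the principal point, pixels), "rvec" (rotation vector, rad) and "tvec" (3), from world to camera coordinates, as OpenCV has them; the wrist camera has in their place "mount" (4x4, takes a point from camera to tool coordinates, whose origin is the TCP and whose axes are the flange's). Camera axes: x right, y down, z forward; pixel columns grow to the right and rows downward; lengths in mm; the calibration is good to about 2 mm. The wrist camera is an equidistant fisheye: a pixel r from the principal point sees the ray r / f radians off the axis. A picture is of the moment at which its call begins: read the wrist's pose just before it.
- finish_job(): hands the job in; it is judged then, once.
The state is a dict: "time_s": time; "joints": joint angles; "dq": joint speeds; "tau": joint torques, N m; "eef_pos": TCP position; "ee_rot": TCP orientation; "force": force on the tool from outside, world axes, zero at the start; "wrist_torque": the same for the moment, N m; "grip_width": opening from 0.0 (shut) to 1.0 (fully open); "grip_force": force on a finger pad.
Only numpy, scipy, OpenCV 4.12 (cv2) and the standard library are available. Lean on these libraries where they do the work, as an engineer would, in place of code of your own. Each camera call takes 0.05 s, during which the arm holds its last target. There are 200 camera calls.

## Working session

There is one attempt and no reset: what is moved stays moved. The work goes in short steps, Python scripts to look and compute and a tool call to move; the robot and the scene stay as the last step left them, time stands still between calls to the robot, and variables do not carry over. Pictures are saved under pics/ and viewed, at most 10 in all, crops included, and the job is handed in when it is done.

Besides the shell and the picture viewer there is one more tool, called as a command line: name --argument value ..., lists and objects as JSON in quotes. step_arm: Moves the arm, as the interface text tells. Its arguments: {"type":"object","properties":{"plan":{"type":"array"},"squeeze":{"type":"number"}},"required":["plan"]}

```bash
ls; mkdir -p pics; cat > h.py <<'E'
from rig import *
import numpy as np, cv2
from scipy.spatial.transform import Rotation as R
def RT(q): return R.from_quat([q[1],q[2],q[3],q[0]]).as_matrix()
def world(c,s=None):
    """HxWx3 world points"""
    d=c["depth"].astype(float); h,w=d.shape
    f=h/2/np.tan(np.radians(c["vertical_fov"])/2)
    u,v=np.meshgrid(np.arange(w),np.arange(h))
    x=(u-c["cx"])/f; y=(v-c["cy"])/f
    if "mount" in c:
        r=np.hypot(x,y)+1e-9; k=np.tan(r)/r; x,y=x*k,y*k
    P=np.stack([x*d,y*d,d],-1)
    if "mount" in c:
        M=np.array(c["mount"]); P=P@M[:3,:3].T+M[:3,3]
        P=P@RT(s["ee_rot"]).T+np.array(s["eef_pos"])
    else:
        Rm=cv2.Rodrigues(np.array(c["rvec"],float))[0]
        P=(P-np.array(c["tvec"],float).ravel())@Rm
    P[d<=0]=np.nan
    return P
def save(n,img): cv2.imwrite("pics/"+n+".png",img[...,::-1])
E
python3 - <<'E'
from h import *
s=sense(); print(s)
for n in("top","scene"):
    c=capture(n); save(n+"0",c["color"]); np.savez(n+"0.npz",P=world(c),C=c["color"]); print({k:v for k,v in c.items() if k not in("color","depth")})
E
```

```text
pics
{'time_s': 0.0, 'joints': array([ 1.05160896e+00,  3.13451875e-01,  1.49846321e+00,  2.38063467e-05,
        1.33099898e+00, -2.23412511e-01]), 'dq': array([ 0.00046153, -0.0010972 ,  0.00118954, -0.00067438, -0.00046611,
       -0.00143918]), 'tau': array([ 4.01855423e-04, -4.12267900e+01, -2.59743690e+01, -1.04033415e-04,
        4.12818903e-03, -1.30165310e-05]), 'eef_pos': array([152.9538249 , 502.04530273, 303.3242206 ]), 'ee_rot': array([-2.50495470e-04,  1.47351721e-01,  9.89083937e-01, -6.11489948e-04]), 'force': array([-0.50020821, -0.12650058, -0.41596462]), 'wrist_torque': array([ 0.03495011,  0.02631989, -0.03221792]), 'grip_force': 0.0, 'grip_width': 1.0055051892619902}
{'vertical_fov': 48.703548081036125, 'cx': 320.2859028449473, 'cy': 239.98742044842288, 'rvec': array([ 2.12310921, -2.18742366,  0.11063324]), 'tvec': array([  32.86483337,  549.83926769, 1496.86573068])}
{'vertical_fov': 49.340908754148714, 'cx': 317.2908720967875, 'cy': 243.8738496271226, 'rvec': array([ 2.38415061,  0.6135505 , -0.2269612 ]), 'tvec': array([-476.63597614, -175.23888529, 1532.87580138])}
```

View pics/top0.png

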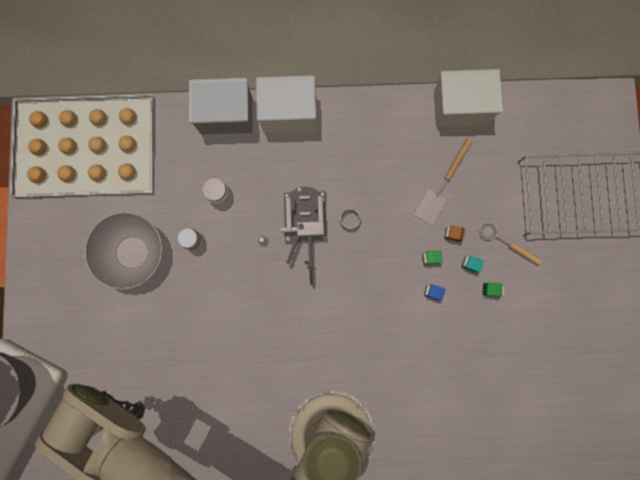

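View pics/scene0.png

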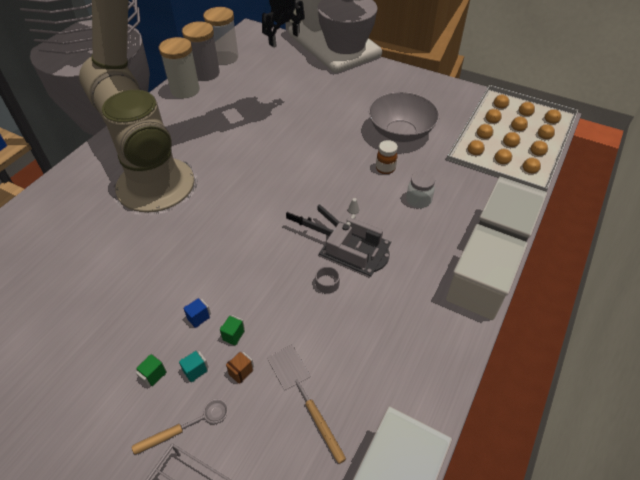

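Top view: the pliers are at about (305,225), jaws away from the robot. The stamp candidates are brown/wooden (455,233), green (433,257), turquoise (473,264), blue (435,292) and green (494,290). The brown wooden one fits the description. I'll check it in close crops.

```bash
python3 - <<'E'
from h import *
z=np.load("top0.npz");C=z["C"];P=z["P"]
a=cv2.resize(C[170:300,255:375],None,fx=4,fy=4,interpolation=cv2.INTER_CUBIC)
b=cv2.resize(C[215:260,435:480],None,fx=6,fy=6,interpolation=cv2.INTER_CUBIC)
im=np.zeros((520,760,3),np.uint8); im[:,:480]=a; im[:270,485:755]=b
z2=np.load("scene0.npz")["C"]
b2=cv2.resize(z2[345:390,218:263],(240,240),interpolation=cv2.INTER_CUBIC); im[275:515,485:725]=b2
save("crop1",im)
# stamp top points
S=P[220:248,440:470].reshape(-1,3); cc=C[220:248,440:470].reshape(-1,3)
m=S[:,2]>40; print(np.median(S[m],0), m.sum(), cv2.minAreaRect(S[m][:,:2].astype(np.float32)))
# pliers heights map
for r in range(180,290,4): print(r,[int(v) if v==v else -1 for v in P[r,276:336:4,2]])
print(P[180:290:109,276:336:59])
E
```

```text
[ 559.7022761  -369.9576045    48.67400657] 220 ((560.353515625, -370.0299072265625), (49.795589447021484, 38.00223922729492), 77.99248504638672)
180 [0, 1, 0, -3, 4, -4, 6, -1, 0, -3, 0, -2, -1, 5, -4]
184 [-1, 6, 0, 5, -1, 0, -2, -1, 0, -1, -6, 2, 0, -2, 0]
188 [2, -2, 0, 1, 0, 8, 10, 9, 10, 10, -6, 4, 3, -3, -2]
192 [-5, 1, 16, 8, 9, 14, 20, 14, 8, 10, 14, 11, 20, -1, 1]
196 [-2, 0, 16, 13, 16, 10, 24, 24, 27, 13, 8, 52, 8, 1, 0]
200 [2, 3, 19, 55, 53, 11, 12, 8, 9, 13, 57, 52, 9, 0, 1]
204 [0, -1, 16, 52, 49, 6, 11, 7, 16, 5, 40, 53, 15, 4, 0]
208 [0, 0, 7, 57, 55, 17, 7, 10, 8, 7, 48, 54, 12, -6, -4]
212 [6, 4, 9, 56, 9, 5, 23, 29, 25, 7, 10, 56, 10, 2, -4]
216 [0, 0, 12, 55, 11, 17, 11, 9, 9, 8, 14, 59, 12, 0, 4]
220 [0, 4, 2, 62, 11, 11, 10, 17, 14, 7, 9, 54, 14, -2, -1]
224 [7, -1, 2, 47, 16, 15, 66, 60, 57, 62, 57, 58, 10, 3, -3]
228 [0, -4, 56, 50, 53, 55, 63, 53, 56, 54, 54, 60, 10, -4, -2]
232 [0, 0, -2, 31, 14, 8, 50, 61, 60, 63, 56, 55, 15, 4, -2]
236 [2, -3, -2, 13, 14, 54, 18, 17, 49, 8, 7, 12, 20, -8, -1]
240 [3, 0, -1, 14, 10, 54, 9, 4, 46, 14, 6, 18, 7, -1, -1]
244
[... 195 characters left out ...]
0, 2, 1, -4, 2, 0, 0, 1, 2, -3]
260 [0, 2, -7, 51, 3, 6, -8, -1, 53, -1, 3, -3, 1, -2, 0]
264 [0, -1, 0, 3, 0, 6, -1, -13, -1, 46, 0, 2, -3, -2, -3]
268 [0, 0, 0, -8, -1, 3, -2, -3, -3, 59, -4, 3, 1, 1, -1]
272 [-6, 0, 8, 0, 0, 2, -6, 0, 1, 51, -2, -4, 0, 4, 0]
276 [-1, -2, -2, 2, 1, -3, -4, 2, -3, 48, -5, -6, 4, 6, 1]
280 [2, 2, 0, 1, 3, 1, -9, -1, 1, 53, 0, 1, -1, -1, -1]
284 [-3, 0, 0, 0, -3, 1, -1, 1, 1, 0, -5, 3, -3, -1, -6]
288 [0, 0, -1, 0, -1, 0, 0, 2, 2, 1, -1, -2, -5, 2, 1]
[[[ 7.38627317e+02  1.43808288e+02  2.89813519e-01]
  [ 7.32668404e+02 -3.22360666e+01  1.34331567e+00]]

 [[ 4.14517000e+02  1.50433996e+02 -3.38848662e+00]
  [ 4.09320001e+02 -2.18113399e+01  2.78611459e+00]]]
```

View pics/crop1.png

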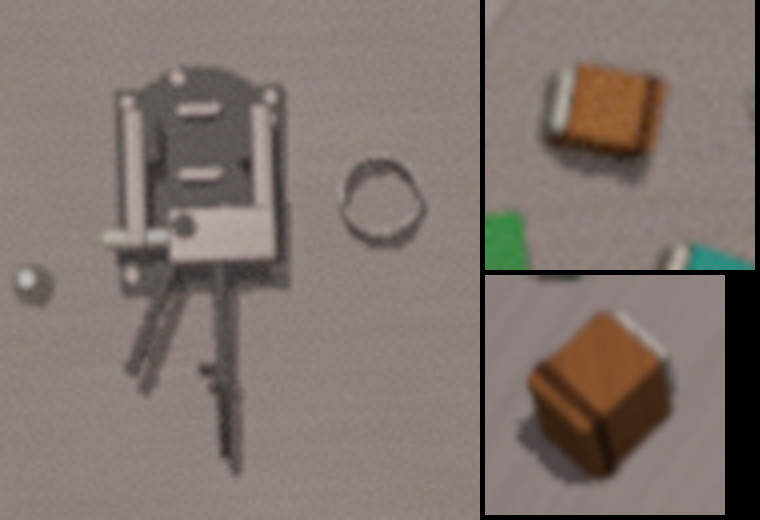

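The brown block carries the silver die on its left (world +y) side, at crop (565,100), so it is the stamp. The pliers' jaws point along world +x, with the moving handle on the +y side. Next I fit the pliers' frame and work out a viewing pose.

```bash
cat >> h.py <<'E'
def to(p,yaw,s=None):
    """print offset(cm)/rot(deg) from measured pose to TCP p (mm), tool y at yaw deg, pointing down"""
    s=s or sense(); R0=RT(s["ee_rot"]); a=np.radians(yaw)
    y=np.array([np.cos(a),np.sin(a),0]); z=np.array([0,0,-1.]); x=np.cross(y,z)
    R1=np.stack([x,y,z],1)
    print("offset",np.round(R0.T@(np.array(p)-s["eef_pos"])/10,2),"rot",np.round(np.degrees(R.from_matrix(R0.T@R1).as_rotvec()),1))
E
python3 - <<'E'
from h import *
P=np.load("top0.npz")["P"]
def sel(r0,r1,c0,c1,lo=38,hi=70):
    S=P[r0:r1,c0:c1].reshape(-1,3); return S[(S[:,2]>lo)&(S[:,2]<hi)]
for n,a in dict(fixed=(245,290,303,325),fixarm=(195,222,316,328),movarm=(195,222,284,294),moving=(240,266,284,302)).items():
    S=sel(*a); m=S.mean(0); v=np.linalg.svd(S[:,:2]-m[:2])[2][0]; v*=np.sign(v[0]); print(n,m,np.degrees(np.arctan2(v[1],v[0])),S.min(0),S.max(0),len(S))
# cheeks z 20..32
S=sel(190,218,299,315,20,34); print(S.round(0)[:40].tolist())
to([500,80,330],3)
E
```

```text
fixed [481.09342642  47.10004173  54.3411281 ] 1.0248619681911841 [426.8213666   41.70536124  41.57656548] [534.54528573  61.66617236  64.46615652] 134
fixarm [640.90215698  15.39660111  54.04813541] 3.2802853822877704 [601.38262734   6.36610747  40.42587732] [676.41640167  26.81190157  61.26123543] 155
movarm [643.45923077 102.44976869  53.6215541 ] -3.243502892965146 [603.65998027  90.78634818  38.65569931] [676.22426577 112.47993227  64.23935094] 169
moving [518.37991751  98.53034439  53.1161498 ] -22.3385045231806 [485.91861585  82.40868518  38.02644675] [550.50038015 115.16239767  63.45139873] 92
[[696.0, 72.0, 20.0], [683.0, 72.0, 24.0], [683.0, 69.0, 25.0], [682.0, 66.0, 26.0], [682.0, 63.0, 30.0], [682.0, 60.0, 25.0], [682.0, 57.0, 28.0], [683.0, 55.0, 22.0], [682.0, 52.0, 26.0], [682.0, 49.0, 27.0], [681.0, 46.0, 29.0], [679.0, 72.0, 27.0], [679.0, 69.0, 27.0], [680.0, 66.0, 21.0], [679.0, 63.0, 29.0], [679.0, 60.0, 26.0], [679.0, 57.0, 27.0], [680.0, 55.0, 22.0], [679.0, 52.0, 24.0], [679.0, 49.0, 24.0], [679.0, 46.0, 27.0], [665.0, 55.0, 20.0], [662.0, 58.0, 24.0], [645.0, 67.0, 22.0], [636.0, 73.0, 24.0], [635.0, 70.0, 27.0], [636.0, 68.0, 22.0], [634.0, 64.0, 30.0], [634.0, 61.0, 29.0], [634.0, 59.0, 30.0], [635.0, 56.0, 26.0], [635.0, 53.0, 23.0], [634.0, 50.0, 26.0], [634.0, 47.0, 26.0], [634.0, 44.0, 27.0], [632.0, 73.0, 28.0], [633.0, 71.0, 24.0], [632.0, 67.0, 29.0], [633.0, 65.0, 22.0], [632.0, 62.0, 25.0]]
offset [-45.5  -30.26  -2.64] rot [-0.1  0.  70.1]
```

step_arm --plan '[{"offset": [-45.5, -30.3, -2.6], "rot": [0, 0, 70], "gripper": 8.5}, {"offset": [-45.5, -30.3, -2.6], "rot": [0, 0, 70], "gripper": 8.5}, {"offset": [-45.5, -30.3, -2.6], "rot": [0, 0, 70], "gripper": 8.5}, {"offset": [-45.5, -30.3, -2.6], "rot": [0, 0, 70], "gripper": 8.5}, {"offset": [-45.5, -30.3, -2.6], "rot": [0, 0, 70], "gripper": 8.5}, {"offset": [-45.5, -30.3, -2.6], "rot": [0, 0, 70], "gripper": 8.5}, {"offset": [-45.5, -30.3, -2.6], "rot": [0, 0, 70], "gripper": 8.5}, {"offset": [-45.5, -30.3, -2.6], "rot": [0, 0, 70], "gripper": 8.5}, {"offset": [-45.5, -30.3, -2.6], "rot": [0, 0, 70], "gripper": 8.5}, {"offset": [-45.5, -30.3, -2.6], "rot": [0, 0, 70], "gripper": 8.5}, {"offset": [-45.5, -30.3, -2.6], "rot": [0, 0, 70], "gripper": 8.5}, {"offset": [-45.5, -30.3, -2.6], "rot": [0, 0, 70], "gripper": 8.5}]'

```text
time_s: 1.3
eef_pos: [502.3, 75.8, 329.1]
ee_rot: [0.0, 0.69, 0.724, -0.0]
force: [-0.4, -0.3, -0.4]
grip_width: 0.998
grip_force: 0.0
```

step_arm --plan '[{"offset": [0, 0, 0], "rot": [0, 0, 0], "gripper": 8.5}, {"offset": [0, 0, 0], "rot": [0, 0, 0], "gripper": 8.5}]'

```text
time_s: 1.5
eef_pos: [499.4, 80.5, 329.7]
ee_rot: [-0.0, 0.688, 0.726, -0.0]
force: [-0.3, -1.1, -0.5]
grip_width: 0.996
grip_force: 0.0
```

```bash
python3 - <<'E'
from h import *
s=sense();print(s["eef_pos"],s["ee_rot"],s["time_s"]); c=capture("wrist"); save("w1",c["color"]); P=world(c,s); np.savez("w1.npz",P=P,C=c["color"],d=c["depth"]); print(c["mount"],c["vertical_fov"],c["cx"],c["cy"])
E
```

```text
[499.38428786  80.50808912 329.71404898] [-3.54602971e-04  6.87706763e-01  7.25988472e-01 -1.46243206e-04] 1.5
[[ 7.03914584e-04 -9.54620141e-01 -2.97825267e-01  7.62309611e+01]
 [ 9.99998906e-01  2.84409528e-04  1.45189411e-03  1.42304823e+00]
 [-1.30130301e-03 -2.97825964e-01  9.54619297e-01 -7.06321965e+01]
 [ 0.00000000e+00  0.00000000e+00  0.00000000e+00  1.00000000e+00]] 65.70646984690485 317.3633440077222 243.20757809046475
```

View pics/w1.png

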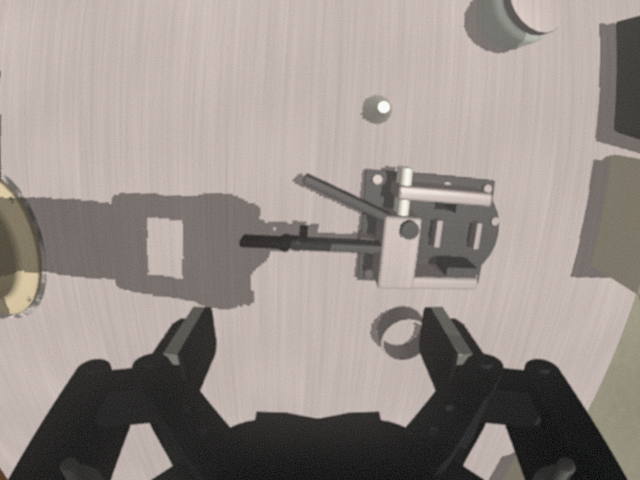

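Wrist view: the cheeks are at (436,235) and (475,235), the moving handle runs from (300,180) to (390,215), and the fixed handle runs along row 242 with the dark lever tab at (245–285,241). Next I fit the frame from the depth.

```bash
python3 - <<'E'
from h import *
z=np.load("w1.npz");P=z["P"]
def line(n,r0,r1,c0,c1,lo,hi):
    S=P[r0:r1,c0:c1].reshape(-1,3); S=S[(S[:,2]>lo)&(S[:,2]<hi)]
    m=np.median(S,0); r=cv2.fitLine(S[:,:2].astype(np.float32),cv2.DIST_HUBER,0,.01,.01).ravel(); a=np.degrees(np.arctan2(r[1],r[0]))
    q=cv2.minAreaRect(S[:,:2].astype(np.float32))
    print(n,len(S),m.round(1),"ang",a.round(1),r[2:].round(1),S.min(0).round(0),S.max(0).round(0),np.round(q[0],1),np.round(q[1],1))
line("cheekA",218,255,425,446,21,32)
line("cheekB",218,255,465,484,21,32)
line("fixed",232,252,292,375,45,62)
line("tab",230,252,236,288,45,62)
line("moving",170,215,292,380,45,62)
line("barL",183,206,415,494,45,66)
line("barR",272,296,415,485,45,66)
line("floor jar",90,115,365,395,5,60)
for r in (238,242,246): print([ (int(P[r,c,0]),int(P[r,c,1]),int(P[r,c,2])) for c in range(232,300,4) if P[r,c,2]==P[r,c,2]])
E
```

```text
cheekA 189 [632.2  59.2  26.4] ang 89.3 [632.1  59.2] [629.  43.  21.] [636.  74.  28.] [632.6  58.4] [30.6  6.7]
cheekB 182 [679.9  58.5  26.3] ang -89.6 [680.   58.9] [678.  43.  21.] [685.  74.  28.] [681.1  58.6] [ 7.1 30.4]
fixed 1017 [514.2  48.8  55.7] ang -0.4 [517.7  48.7] [477.  41.  45.] [560.  60.  58.] [518.5  48.8] [18.4 82.2]
tab 523 [451.4  47.6  56.1] ang 0.1 [450.2  47.6] [426.  40.  45.] [474.  52.  60.] [450.   45.2] [47. 12.]
moving 856 [522.2  97.9  56.2] ang -21.7 [522.5  97.8] [485.  81.  45.] [561. 115.  59.] [523.2  96.8] [10.  80.2]
barL 1172 [632.9 105.5  56.3] ang 0.3 [632.8 105.5] [593.  95.  45.] [676. 112.  59.] [634.3 103.5] [83.5 17.4]
barR 996 [641.2  16.4  55.9] ang 1.9 [639.9  16.4] [605.   6.  45.] [677.  26.  59.] [640.6  14.9] [71.7 19.8]
floor jar 460 [553.1 185.8  33.2] ang -9.0 [554.2 185.6] [544. 177.   7.] [573. 200.  47.] [558.  188.7] [28.4 21.9]
[(406, 33, 1), (410, 33, 0), (415, 33, 0), (430, 49, 52), (433, 49, 51), (438, 49, 51), (441, 49, 50), (445, 49, 47), (449, 49, 48), (453, 49, 46), (457, 49, 46), (461, 50, 48), (465, 49, 45), (469, 51, 52), (473, 51, 51), (477, 52, 51), (481, 52, 51)]
[(405, 28, 0), (410, 28, 0), (426, 46, 55), (431, 47, 57), (435, 47, 57), (438, 47, 56), (442, 47, 54), (446, 47, 56), (450, 47, 55), (454, 48, 56), (458, 48, 56), (462, 48, 56), (466, 49, 57), (470, 49, 58), (474, 49, 57), (478, 49, 55), (482, 49, 55)]
[(405, 23, 0), (410, 24, 1), (426, 42, 56), (430, 42, 55), (434, 42, 54), (438, 43, 57), (442, 43, 56), (446, 43, 55), (450, 44, 57), (454, 44, 56), (458, 44, 55), (462, 44, 55), (466, 45, 57), (470, 45, 57), (474, 45, 57), (478, 45, 56), (482, 45, 57)]
```

```bash
python3 - <<'E'
from h import *
to([560,-370,230],-12)
E
```

```text
offset [-45.34   3.59   9.98] rot [-0.  -0.  15.1]
```

step_arm --plan '[{"offset": [-45.3, 3.6, 10], "rot": [0, 0, 15], "gripper": 8.5}, {"offset": [-45.3, 3.6, 10], "rot": [0, 0, 15], "gripper": 8.5}, {"offset": [-45.3, 3.6, 10], "rot": [0, 0, 15], "gripper": 8.5}, {"offset": [-45.3, 3.6, 10], "rot": [0, 0, 15], "gripper": 8.5}, {"offset": [-45.3, 3.6, 10], "rot": [0, 0, 15], "gripper": 8.5}, {"offset": [-45.3, 3.6, 10], "rot": [0, 0, 15], "gripper": 8.5}, {"offset": [-45.3, 3.6, 10], "rot": [0, 0, 15], "gripper": 8.5}, {"offset": [-45.3, 3.6, 10], "rot": [0, 0, 15], "gripper": 8.5}, {"offset": [-45.3, 3.6, 10], "rot": [0, 0, 15], "gripper": 8.5}, {"offset": [-45.3, 3.6, 10], "rot": [0, 0, 15], "gripper": 8.5}, {"offset": [-45.3, 3.6, 10], "rot": [0, 0, 15], "gripper": 8.5}, {"offset": [-45.3, 3.6, 10], "rot": [0, 0, 15], "gripper": 8.5}]'

```text
time_s: 2.75
eef_pos: [560.5, -369.2, 230.1]
ee_rot: [-0.0, 0.776, 0.63, 0.0]
force: [0.4, -0.4, 0.0]
grip_width: 0.996
grip_force: 0.0
```

step_arm --plan '[{"offset": [0, 0, 0], "rot": [0, 0, 0], "gripper": 8.5}, {"offset": [0, 0, 0], "rot": [0, 0, 0], "gripper": 8.5}]'

```text
time_s: 2.95
eef_pos: [560.5, -369.3, 230.7]
ee_rot: [0.0, 0.776, 0.63, 0.0]
force: [0.5, 0.6, -0.1]
grip_width: 0.993
grip_force: 0.0
```

```bash
python3 - <<'E'
from h import *
s=sense();print(s["eef_pos"],s["ee_rot"]); c=capture("wrist"); save("w2",c["color"]); P=world(c,s); np.savez("w2.npz",P=P,C=c["color"])
hsv=cv2.cvtColor(c["color"],cv2.COLOR_RGB2HSV)
near=np.hypot(P[...,0]-560,P[...,1]+370)<45
m=near&(P[...,2]>46)&(P[...,2]<56); br=m&(hsv[...,1]>90); gr=m&(hsv[...,1]<=60)
for n,k in(("all",m),("brown",br),("grey",gr)):
    S=P[k]; 
    if len(S)>20: print(n,len(S),np.median(S,0),cv2.minAreaRect(S[:,:2].astype(np.float32)), np.argwhere(k).mean(0))
E
```

```text
[ 560.46718958 -369.32107047  230.72937335] [3.94509525e-04 7.76325156e-01 6.30332522e-01 8.52895518e-05]
all 2906 [ 560.13864629 -372.26352175   50.39740661] ((559.7468872070312, -373.7012939453125), (44.23486328125, 35.97895431518555), 76.74679565429688) [244.82587749 315.18169305]
brown 2781 [ 560.14232728 -371.49690133   50.4133598 ] ((560.0618286132812, -373.25311279296875), (43.12582015991211, 34.82811737060547), 76.9977035522461) [244.06328659 315.02804746]
```

View pics/w2.png

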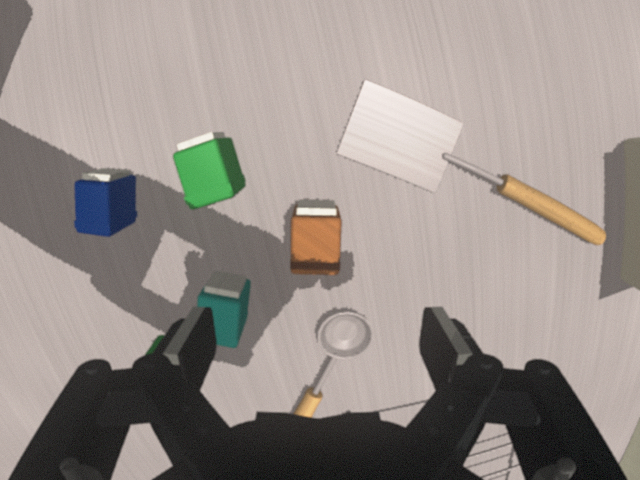

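The wrist view shows the brown stamp at (316,243) with its die toward the top (+y), and the fingers' lanes on both sides are free. I descend, then grip.

```bash
python3 - <<'E'
from h import *
to([560,-373.4,91],-13)
E
```

```text
offset [-0.37  0.03 13.96] rot [0.  0.  1.1]
```

step_arm --plan '[{"offset": [-0.4, 0, 4], "rot": [0, 0, 1], "gripper": 6}, {"offset": [-0.4, 0, 8], "rot": [0, 0, 1], "gripper": 6}, {"offset": [-0.4, 0, 11], "rot": [0, 0, 1], "gripper": 6}, {"offset": [-0.4, 0, 13], "rot": [0, 0, 1], "gripper": 6}, {"offset": [-0.4, 0, 14], "rot": [0, 0, 1], "gripper": 6}, {"offset": [-0.4, 0, 14], "rot": [0, 0, 1], "gripper": 5}, {"offset": [-0.4, 0, 14], "rot": [0, 0, 1], "gripper": 4}, {"offset": [-0.4, 0, 14], "rot": [0, 0, 1], "gripper": 3.3}, {"offset": [-0.4, 0, 14], "rot": [0, 0, 1], "gripper": 3.3}, {"offset": [-0.4, 0, 14], "rot": [0, 0, 1], "gripper": 3.3}, {"offset": [-0.4, 0, 14], "rot": [0, 0, 1], "gripper": 3.3}]' --squeeze 30

```text
time_s: 4.1
eef_pos: [559.7, -375.0, 91.6]
ee_rot: [0.001, 0.782, 0.623, 0.0]
force: [-0.4, 1.5, 6.7]
grip_width: 0.416
grip_force: 31.8
```

```bash
python3 - <<'E'
from h import *
s=sense();print(s["eef_pos"],s["grip_width"]*85.4,s["grip_force"])
to([s["eef_pos"][0],s["eef_pos"][1],230],-13)
E
```

```text
[ 559.7058151  -374.99252439   91.61315368] 35.544602452233065 31.798065304756165
offset [ -0.02   0.03 -13.84] rot [0.1 0.1 0.1]
```

```bash
python3 - <<'E'
from h import *
s=sense()
to([600,-160,235],-6); to([656,56,235],0.3)
E
```

```text
offset [ 21.84  -0.86 -14.37] rot [ 0.1  0.1 -6.9]
offset [ 44.14  -0.24 -14.4 ] rot [  0.1   0.1 -13.2]
```

step_arm --plan '[{"offset": [0, 0, -3], "rot": [0, 0, 0], "gripper": 3.3}, {"offset": [0, 0, -8], "rot": [0, 0, 0], "gripper": 3.3}, {"offset": [0, 0, -13], "rot": [0, 0, 0], "gripper": 3.3}, {"offset": [0, 0, -14], "rot": [0, 0, 0], "gripper": 3.3}]'

```text
time_s: 4.5
eef_pos: [560.2, -375.5, 237.2]
ee_rot: [0.005, 0.782, 0.623, 0.001]
force: [-0.6, 0.0, -0.3]
grip_width: 0.416
grip_force: 31.0
```

```bash
python3 - <<'E'
from h import *
print(sense()["grip_width"]*85.4); to([656,56,235],0.3)
E
```

```text
35.5328647913543
offset [ 4.42e+01 -3.30e-01 -3.00e-02] rot [  0.5   0.4 -13.2]
```

step_arm --plan '[{"offset": [5, 0, 0], "rot": [0, 0, -2], "gripper": 3.3}, {"offset": [10, 0, 0], "rot": [0, 0, -4], "gripper": 3.3}, {"offset": [14, -0.1, 0], "rot": [0, 0, -6], "gripper": 3.3}, {"offset": [18, -0.1, 0], "rot": [0, 0, -8], "gripper": 3.3}, {"offset": [22, -0.2, 0], "rot": [0, 0, -9], "gripper": 3.3}, {"offset": [26, -0.2, 0], "rot": [0, 0, -10], "gripper": 3.3}, {"offset": [30, -0.2, 0], "rot": [0, 0, -11], "gripper": 3.3}, {"offset": [34, -0.3, 0], "rot": [0, 0, -12], "gripper": 3.3}, {"offset": [38, -0.3, 0], "rot": [0, 0, -13], "gripper": 3.3}, {"offset": [42, -0.3, 0], "rot": [0, 0, -13.2], "gripper": 3.3}, {"offset": [44.2, -0.3, 0], "rot": [0, 0, -13.2], "gripper": 3.3}, {"offset": [44.2, -0.3, 0], "rot": [0, 0, -13.2], "gripper": 3.3}]'

```text
time_s: 5.7
eef_pos: [655.3, 59.8, 229.3]
ee_rot: [-0.0, 0.704, 0.71, 0.0]
force: [0.3, -0.5, -1.7]
grip_width: 0.419
grip_force: 30.9
```

step_arm --plan '[{"offset": [0, 0, 3], "rot": [0, 0, 0], "gripper": 3.3}, {"offset": [0, 0, 6], "rot": [0, 0, 0], "gripper": 3.3}, {"offset": [0, 0, 7], "rot": [0, 0, 0], "gripper": 3.3}, {"offset": [0, 0, 7], "rot": [0, 0, 0], "gripper": 3.3}]'

```text
time_s: 6.1
eef_pos: [654.8, 56.1, 158.6]
ee_rot: [-0.001, 0.706, 0.708, -0.001]
force: [-0.2, -0.1, -0.9]
grip_width: 0.415
grip_force: 30.8
```

```bash
python3 - <<'E'
from h import *
s=sense();print(s["eef_pos"],s["ee_rot"]); c=capture("wrist"); save("w3",c["color"]); P=world(c,s); np.savez("w3.npz",P=P,C=c["color"])
to([656,56,165],0.3,s)
E
```

```text
[654.81822118  56.12677967 158.63044104] [-0.00108286  0.70582348  0.70838628 -0.00095909]
offset [-0.01  0.12 -0.64] rot [-0.2 -0.  -0.1]
```

View pics/w3.png

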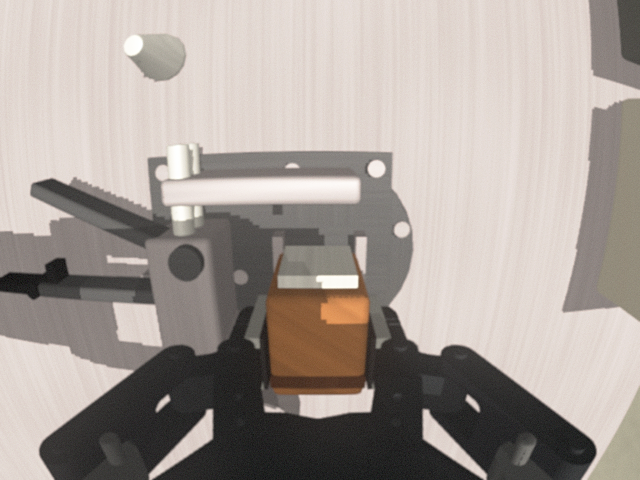

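The stamp is held upright with its die at (318,265), and the cheeks are visible at columns 277 and 361. I compare their x positions.

```bash
python3 - <<'E'
from h import *
P=np.load("w3.npz")["P"]
def med(r0,r1,c0,c1,lo,hi):
    S=P[r0:r1,c0:c1].reshape(-1,3); S=S[(S[:,2]>lo)&(S[:,2]<hi)]; return len(S),np.percentile(S,[3,50,97],axis=0).round(1).tolist()
print("A",med(230,262,262,290,22,32)); print("B",med(230,262,350,375,22,32))
print("stamp top",med(285,385,265,372,100,125))
print("die",med(245,290,270,365,60,118))
print("bar",med(178,205,170,360,48,64))
E
```

```text
A (245, [[629.9, 59.4, 23.6], [632.6, 67.5, 26.4], [635.8, 73.1, 27.6]])
B (274, [[678.3, 59.0, 23.4], [681.3, 66.8, 26.5], [684.1, 73.4, 27.8]])
stamp top (10444, [[638.7, 43.2, 109.9], [656.4, 64.1, 117.4], [674.1, 79.0, 119.5]])
die (3648, [[640.2, 78.1, 77.3], [656.1, 83.2, 102.8], [672.1, 83.8, 110.7]])
bar (5109, [[585.8, 98.2, 54.2], [630.8, 104.5, 56.4], [673.1, 110.4, 57.6]])
```

step_arm --plan '[{"offset": [0, 0.05, 2], "rot": [0, 0, 0], "gripper": 3.3}, {"offset": [0, 0.05, 3.5], "rot": [0, 0, 0], "gripper": 3.3}, {"offset": [0, 0.05, 4.2], "rot": [0, 0, 0], "gripper": 3.3}, {"offset": [0, 0.05, 4.6], "rot": [0, 0, 0], "gripper": 3.3}, {"offset": [0, 0.05, 5], "rot": [0, 0, 0], "gripper": 3.3}, {"offset": [0, 0.05, 5.3], "rot": [0, 0, 0], "gripper": 3.3}, {"offset": [0, 0.05, 5.5], "rot": [0, 0, 0], "gripper": 3.3}]'

```text
time_s: 6.85
eef_pos: [656.0, 56.8, 105.0]
ee_rot: [0.0, 0.706, 0.709, 0.0]
force: [0.3, 0.3, -1.1]
grip_width: 0.412
grip_force: 30.9
```

step_arm --plan '[{"offset": [0, 0, 0.1], "rot": [0, 0, 0], "gripper": 3.3}, {"offset": [0, 0, 0.1], "rot": [0, 0, 0], "gripper": 3.3}]'

```text
time_s: 7.05
eef_pos: [655.8, 56.8, 103.9]
ee_rot: [0.0, 0.706, 0.709, 0.0]
force: [0.3, 0.2, -1.1]
grip_width: 0.416
grip_force: 30.9
```

step_arm --plan '[{"offset": [0, 0, 0.1], "rot": [0, 0, 0], "gripper": 3.3}, {"offset": [0, 0, 0.15], "rot": [0, 0, 0], "gripper": 3.3}, {"offset": [0, 0, 0.15], "rot": [0, 0, 0], "gripper": 3.3}]'

```text
time_s: 7.35
eef_pos: [656.0, 56.8, 103.6]
ee_rot: [0.0, 0.705, 0.709, 0.0]
force: [-3.0, -0.8, 5.8]
grip_width: 0.418
grip_force: 31.8
```

step_arm --plan '[{"offset": [0, 0, 0], "rot": [0, 0, 0], "gripper": 3.9}, {"offset": [0, 0, 0], "rot": [0, 0, 0], "gripper": 4.4}, {"offset": [0, 0, 0], "rot": [0, 0, 0], "gripper": 4.8}, {"offset": [0, 0, 0], "rot": [0, 0, 0], "gripper": 4.8}, {"offset": [0, 0, -2], "rot": [0, 0, 0], "gripper": 4.8}, {"offset": [0, 0, -5], "rot": [0, 0, 0], "gripper": 4.8}, {"offset": [0, 0, -10], "rot": [0, 0, 0], "gripper": 4.8}, {"offset": [0, 0, -14], "rot": [0, 0, 0], "gripper": 6}, {"offset": [0, 0, -14], "rot": [0, 0, 0], "gripper": 8}, {"offset": [0, 0, -14], "rot": [0, 0, 0], "gripper": 8}]'

```text
time_s: 8.35
eef_pos: [655.8, 56.8, 242.8]
ee_rot: [0.0, 0.706, 0.709, 0.0]
force: [-1.5, 0.2, -0.3]
grip_width: 0.935
grip_force: 0.0
```

```bash
python3 - <<'E'
from h import *
s=sense();print(s["eef_pos"],s["grip_width"]); c=capture("wrist"); save("w4",c["color"]); P=world(c,s); np.savez("w4.npz",P=P,C=c["color"])
hsv=cv2.cvtColor(c["color"],cv2.COLOR_RGB2HSV)
near=np.hypot(P[...,0]-656,P[...,1]-57)<45
m=near&(P[...,2]>55)&(P[...,2]<70)&(hsv[...,1]>90); S=P[m]; print(len(S),np.median(S,0),cv2.minAreaRect(S[:,:2].astype(np.float32)))
to([500,70,260],90,s); to([500,70,260],-90,s)
E
```

```text
[655.83599235  56.83098189 242.78089169] 0.9350631233769707
2914 [657.53076421  59.50499435  62.43662277] ((657.4487915039062, 58.43326187133789), (35.884483337402344, 42.8868522644043), 0.2213698774576187)
offset [  1.39 -15.58  -1.74] rot [  0.    0.1 -89.7]
offset [  1.39 -15.58  -1.74] rot [ 0.1 -0.  90.3]
```

View pics/w4.png

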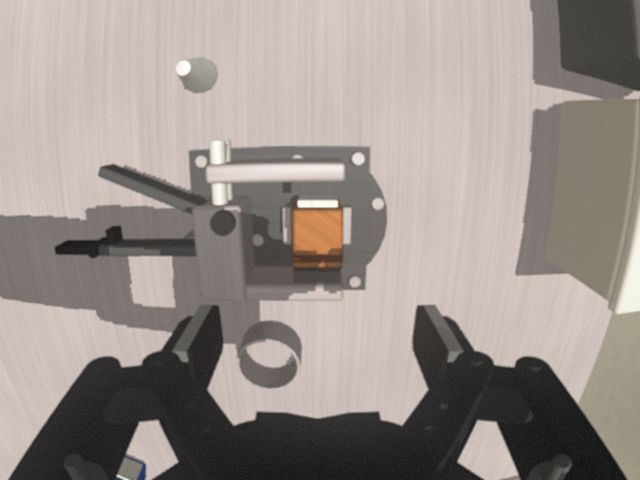

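The stamp stands between the cheeks, at (318,235), top at 62 mm, die proud and facing +y. Next I turn and hover above the handles.

```bash
python3 - <<'E'
from h import *
to([510,78,240],90.3)
E
```

```text
offset [  2.18 -14.54   0.16] rot [ -0.1  -0.1 -90. ]
```

step_arm --plan '[{"offset": [2.2, -14.5, 0], "rot": [0, 0, -90], "gripper": 8.54}, {"offset": [2.2, -14.5, 0], "rot": [0, 0, -90], "gripper": 8.54}, {"offset": [2.2, -14.5, 0], "rot": [0, 0, -90], "gripper": 8.54}, {"offset": [2.2, -14.5, 0], "rot": [0, 0, -90], "gripper": 8.54}, {"offset": [2.2, -14.5, 0], "rot": [0, 0, -90], "gripper": 8.54}, {"offset": [2.2, -14.5, 0], "rot": [0, 0, -90], "gripper": 8.54}, {"offset": [2.2, -14.5, 0], "rot": [0, 0, -90], "gripper": 8.54}, {"offset": [2.2, -14.5, 0], "rot": [0, 0, -90], "gripper": 8.54}, {"offset": [2.2, -14.5, 0], "rot": [0, 0, -90], "gripper": 8.54}, {"offset": [2.2, -14.5, 0], "rot": [0, 0, -90], "gripper": 8.54}, {"offset": [2.2, -14.5, 0], "rot": [0, 0, -90], "gripper": 8.54}, {"offset": [2.2, -14.5, 0], "rot": [0, 0, -90], "gripper": 8.54}]'

```text
time_s: 9.6
eef_pos: [510.3, 78.2, 240.9]
ee_rot: [-0.001, -0.002, 1.0, 0.0]
force: [-0.0, -0.8, -0.0]
grip_width: 1.005
grip_force: 0.0
```

step_arm --plan '[{"offset": [0, 0, 0], "rot": [0, 0, 0], "gripper": 8.54}, {"offset": [0, 0, 0], "rot": [0, 0, 0], "gripper": 8.54}]'

```text
time_s: 9.8
eef_pos: [510.6, 78.2, 241.9]
ee_rot: [-0.001, -0.001, 1.0, 0.0]
force: [-0.2, 0.6, -0.6]
grip_width: 0.998
grip_force: 0.0
```

```bash
python3 - <<'E'
from h import *
s=sense();print(s["eef_pos"],s["ee_rot"],s["joints"].round(2)); c=capture("wrist"); save("w5",c["color"]); P=world(c,s); np.savez("w5.npz",P=P,C=c["color"])
ok=(P[...,2]>45)&(P[...,2]<60)
for x0 in (430,440,450,460,480,500,510,520,540):
    m=ok&(abs(P[...,0]-x0)<2.5)&(P[...,1]>30)&(P[...,1]<130); y=np.sort(P[m][:,1]); 
    a=y[y<66]; b=y[y>=66]; print(x0,len(a),np.percentile(a,[3,50,97]).round(1) if len(a) else "",len(b),np.percentile(b,[3,50,97]).round(1) if len(b) else "")
to([510,78,94],90.3,s)
E
```

```text
[510.57182266  78.16050386 241.85623743] [-5.42327160e-04 -1.42226719e-03  9.99998841e-01  2.20308906e-05] [-0.08  0.35  1.61 -0.    1.18 -1.65]
430 96 [41.8 46.  49.3] 0 
440 95 [41.4 46.4 49.6] 0 
450 98 [42.2 46.4 49.8] 0 
460 81 [42.3 46.3 49.3] 0 
480 111 [41.4 46.6 51.4] 0 
500 96 [41.6 46.4 50.3] 106 [100.3 104.5 109.8]
510 85 [42.  46.5 50.3] 106 [ 96.2 100.1 106.2]
520 91 [41.7 46.8 50.4] 96 [ 92.5  96.4 101.5]
540 82 [41.6 46.6 50.4] 94 [84.3 88.7 93.9]
offset [ 0.04 -0.02 14.79] rot [ 0.  -0.1 -0.1]
```

View pics/w5.png

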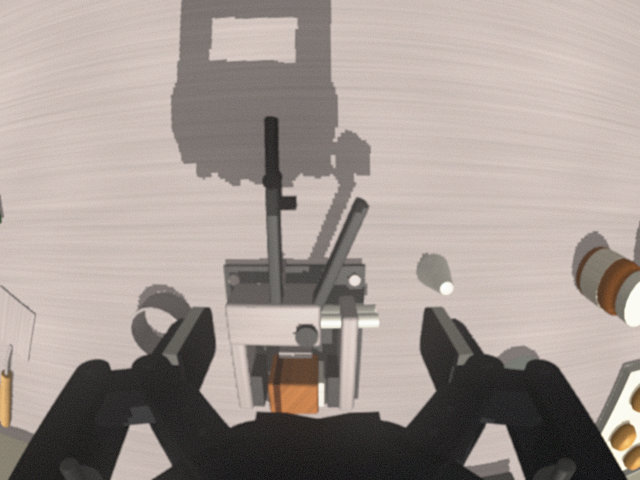

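Both handles are visible, at (272,240) and (345,245), with clear lanes for the fingers. I descend around them.

step_arm --plan '[{"offset": [0, -0.05, 4], "rot": [0, 0, 0], "gripper": 8.54}, {"offset": [0, -0.05, 8], "rot": [0, 0, 0], "gripper": 8.54}, {"offset": [0, -0.05, 11], "rot": [0, 0, 0], "gripper": 8.54}, {"offset": [0, -0.05, 13], "rot": [0, 0, 0], "gripper": 8.54}, {"offset": [0, -0.05, 14], "rot": [0, 0, 0], "gripper": 8.54}, {"offset": [0, -0.05, 14.8], "rot": [0, 0, 0], "gripper": 8.54}, {"offset": [0, -0.05, 14.8], "rot": [0, 0, 0], "gripper": 8.54}]' --squeeze 20

```text
time_s: 10.55
eef_pos: [510.7, 77.7, 94.2]
ee_rot: [-0.0, -0.002, 1.0, 0.0]
force: [0.0, -0.3, 0.1]
grip_width: 0.999
grip_force: 0.0
```

step_arm --plan '[{"offset": [0, 0.1, 0], "rot": [0, 0, 0], "gripper": 8.2}, {"offset": [0, 0.2, 0], "rot": [0, 0, 0], "gripper": 7.8}, {"offset": [0, 0.25, 0], "rot": [0, 0, 0], "gripper": 7.6}, {"offset": [0, 0.25, 0], "rot": [0, 0, 0], "gripper": 7.6}]'

```text
time_s: 10.95
eef_pos: [511.2, 79.6, 95.4]
ee_rot: [0.001, -0.002, 1.0, -0.001]
force: [-1.5, -4.9, 3.3]
grip_width: 0.894
grip_force: 2.8
```

step_arm --plan '[{"offset": [0, -0.15, 0], "rot": [0, 0, 0], "gripper": 7.5}, {"offset": [0, -0.2, 0], "rot": [0, 0, 0], "gripper": 7.3}, {"offset": [0, -0.3, 0], "rot": [0, 0, 0], "gripper": 7.1}, {"offset": [0, -0.3, 0], "rot": [0, 0, 0], "gripper": 7.1}]'

```text
time_s: 11.35
eef_pos: [510.7, 77.2, 94.4]
ee_rot: [-0.0, -0.002, 1.0, 0.0]
force: [0.3, -0.5, -1.0]
grip_width: 0.834
grip_force: 0.0
```

step_arm --plan '[{"offset": [0, -0.05, 0], "rot": [0, 0, 0], "gripper": 7.0}, {"offset": [0, -0.1, 0], "rot": [0, 0, 0], "gripper": 6.9}, {"offset": [0, -0.15, 0], "rot": [0, 0, 0], "gripper": 6.8}, {"offset": [0, -0.15, 0], "rot": [0, 0, 0], "gripper": 6.8}]'

```text
time_s: 11.75
eef_pos: [510.7, 75.9, 94.5]
ee_rot: [-0.0, -0.002, 1.0, 0.0]
force: [-1.5, 0.6, 5.1]
grip_width: 0.8
grip_force: 5.9
```

step_arm --plan '[{"offset": [0, -0.05, -0.02], "rot": [0, 0, 0], "gripper": 6.7}, {"offset": [0, -0.1, -0.04], "rot": [0, 0, 0], "gripper": 6.6}, {"offset": [0, -0.15, -0.06], "rot": [0, 0, 0], "gripper": 6.5}, {"offset": [0, -0.2, -0.08], "rot": [0, 0, 0], "gripper": 6.4}, {"offset": [0, -0.25, -0.1], "rot": [0, 0, 0], "gripper": 6.3}, {"offset": [0, -0.25, -0.1], "rot": [0, 0, 0], "gripper": 6.3}]'

```text
time_s: 12.35
eef_pos: [510.6, 73.4, 95.4]
ee_rot: [-0.0, -0.002, 1.0, 0.0]
force: [-2.1, 3.2, 5.4]
grip_width: 0.736
grip_force: 5.1
```

step_arm --plan '[{"offset": [0, -0.02, -0.02], "rot": [0, 0, 0], "gripper": 6.2}, {"offset": [0, -0.06, -0.04], "rot": [0, 0, 0], "gripper": 6.1}, {"offset": [0, -0.11, -0.06], "rot": [0, 0, 0], "gripper": 6.0}, {"offset": [0, -0.16, -0.08], "rot": [0, 0, 0], "gripper": 5.9}, {"offset": [0, -0.21, -0.1], "rot": [0, 0, 0], "gripper": 5.8}, {"offset": [0, -0.21, -0.1], "rot": [0, 0, 0], "gripper": 5.8}]'

```text
time_s: 12.95
eef_pos: [510.7, 70.9, 96.4]
ee_rot: [-0.0, -0.002, 1.0, -0.0]
force: [-2.5, -0.6, 5.5]
grip_width: 0.682
grip_force: 5.8
```

step_arm --plan '[{"offset": [0, -0.05, -0.02], "rot": [0, 0, 0], "gripper": 5.7}, {"offset": [0, -0.1, -0.04], "rot": [0, 0, 0], "gripper": 5.6}, {"offset": [0, -0.15, -0.06], "rot": [0, 0, 0], "gripper": 5.5}, {"offset": [0, -0.2, -0.08], "rot": [0, 0, 0], "gripper": 5.4}, {"offset": [0, -0.24, -0.1], "rot": [0, 0, 0], "gripper": 5.3}, {"offset": [0, -0.28, -0.12], "rot": [0, 0, 0], "gripper": 5.2}, {"offset": [0, -0.28, -0.12], "rot": [0, 0, 0], "gripper": 5.2}]'

```text
time_s: 13.65
eef_pos: [510.6, 68.2, 97.5]
ee_rot: [-0.0, -0.002, 1.0, -0.0]
force: [-2.9, -1.0, 5.3]
grip_width: 0.614
grip_force: 14.5
```

step_arm --plan '[{"offset": [0, -0.05, -0.01], "rot": [0, 0, 0], "gripper": 5.1}, {"offset": [0, -0.1, -0.02], "rot": [0, 0, 0], "gripper": 5.0}, {"offset": [0, -0.15, -0.03], "rot": [0, 0, 0], "gripper": 4.9}, {"offset": [0, -0.2, -0.04], "rot": [0, 0, 0], "gripper": 4.8}, {"offset": [0, -0.25, -0.05], "rot": [0, 0, 0], "gripper": 4.7}, {"offset": [0, -0.3, -0.06], "rot": [0, 0, 0], "gripper": 4.6}, {"offset": [0, -0.3, -0.06], "rot": [0, 0, 0], "gripper": 4.6}]' --squeeze 28

```text
time_s: 14.35
eef_pos: [510.7, 65.2, 98.4]
ee_rot: [-0.0, -0.002, 1.0, -0.0]
force: [-5.6, -1.8, 7.9]
grip_width: 0.54
grip_force: 9.7
```

step_arm --plan '[{"offset": [0, -0.05, -0.01], "rot": [0, 0, 0], "gripper": 4.5}, {"offset": [0, -0.11, -0.02], "rot": [0, 0, 0], "gripper": 4.4}, {"offset": [0, -0.16, -0.03], "rot": [0, 0, 0], "gripper": 4.3}, {"offset": [0, -0.21, -0.04], "rot": [0, 0, 0], "gripper": 4.2}, {"offset": [0, -0.26, -0.05], "rot": [0, 0, 0], "gripper": 4.1}, {"offset": [0, -0.32, -0.06], "rot": [0, 0, 0], "gripper": 4.0}, {"offset": [0, -0.32, -0.06], "rot": [0, 0, 0], "gripper": 4.0}]'

```text
time_s: 15.05
eef_pos: [510.8, 62.1, 98.7]
ee_rot: [-0.0, -0.002, 1.0, 0.0]
force: [-3.2, 0.5, 4.9]
grip_width: 0.469
grip_force: 3.6
```

step_arm --plan '[{"offset": [0, -0.05, -0.01], "rot": [0, 0, 0], "gripper": 3.9}, {"offset": [0, -0.1, -0.02], "rot": [0, 0, 0], "gripper": 3.8}, {"offset": [0, -0.15, -0.03], "rot": [0, 0, 0], "gripper": 3.7}, {"offset": [0, -0.2, -0.04], "rot": [0, 0, 0], "gripper": 3.6}, {"offset": [0, -0.25, -0.05], "rot": [0, 0, 0], "gripper": 3.5}, {"offset": [0, -0.25, -0.05], "rot": [0, 0, 0], "gripper": 3.5}]'

```text
time_s: 15.65
eef_pos: [510.9, 59.6, 99.2]
ee_rot: [0.0, -0.002, 1.0, 0.0]
force: [-0.4, -1.6, 0.8]
grip_width: 0.411
grip_force: 0.5
```

step_arm --plan '[{"offset": [0, -0.05, 0], "rot": [0, 0, 0], "gripper": 3.4}, {"offset": [0, -0.1, 0], "rot": [0, 0, 0], "gripper": 3.3}, {"offset": [0, -0.13, 0], "rot": [0, 0, 0], "gripper": 3.25}, {"offset": [0, -0.13, 0], "rot": [0, 0, 0], "gripper": 3.22}]' --squeeze 20

```text
time_s: 16.05
eef_pos: [510.8, 58.3, 99.3]
ee_rot: [0.0, -0.002, 1.0, 0.0]
force: [0.4, -1.0, 2.2]
grip_width: 0.38
grip_force: 2.8
```

step_arm --plan '[{"offset": [0, 0, 0], "rot": [0, 0, 0], "gripper": 3.6}, {"offset": [0, 0, 0], "rot": [0, 0, 0], "gripper": 4.0}, {"offset": [0, 0, 0], "rot": [0, 0, 0], "gripper": 4.6}, {"offset": [0, 0, 0], "rot": [0, 0, 0], "gripper": 4.6}, {"offset": [0, 0, 0], "rot": [0, 0, 0], "gripper": 4.6}, {"offset": [0, 0, -3], "rot": [0, 0, 0], "gripper": 4.6}, {"offset": [0, 0, -8], "rot": [0, 0, 0], "gripper": 4.6}, {"offset": [0, 0, -14], "rot": [0, 0, 0], "gripper": 4.6}, {"offset": [0, 0, -14], "rot": [0, 0, 0], "gripper": 4.6}, {"offset": [0, 0, -14], "rot": [0, 0, 0], "gripper": 4.6}]'

```text
time_s: 17.05
eef_pos: [511.2, 58.3, 240.8]
ee_rot: [0.002, -0.002, 1.0, -0.0]
force: [-0.1, -0.0, -0.7]
grip_width: 0.537
grip_force: 0.0
```

```bash
python3 - <<'E'
from h import *
s=sense();print(s["eef_pos"],s["time_s"]); c=capture("wrist"); save("w6",c["color"]); P=world(c,s)
ok=(P[...,2]>45)&(P[...,2]<60)
for x0 in (428,432,436,440,450,460,466,470,480,500,510,520,540):
    m=ok&(abs(P[...,0]-x0)<2)&(P[...,1]>20)&(P[...,1]<130); y=np.sort(P[m][:,1]); 
    a=y[y<56]; b=y[y>=56]; print(x0,len(a),np.percentile(a,[3,50,97]).round(1) if len(a) else "",len(b),np.percentile(b,[3,50,97]).round(1) if len(b) else "")
E
```

```text
[511.22252613  58.27831279 240.79983319] 17.05
428 69 [42.9 47.1 50.9] 0 
432 76 [42.9 47.  50.9] 0 
436 78 [42.9 47.1 50.9] 0 
440 76 [42.9 47.1 50.9] 0 
450 61 [43.6 47.7 51. ] 0 
460 71 [43.6 47.  51. ] 0 
466 90 [42.2 47.4 52. ] 0 
470 90 [41.6 47.1 52.5] 0 
480 83 [42.7 47.7 52.4] 87 [65.8 69.8 73.9]
500 64 [43.3 47.2 51.1] 67 [65.9 69.6 73.7]
510 71 [43.2 47.5 51.5] 66 [65.5 69.6 73.9]
520 69 [43.  47.4 51.5] 70 [65.5 69.8 74.2]
540 66 [42.7 47.2 51.5] 63 [65.8 69.5 73.9]
```

View pics/w6.png

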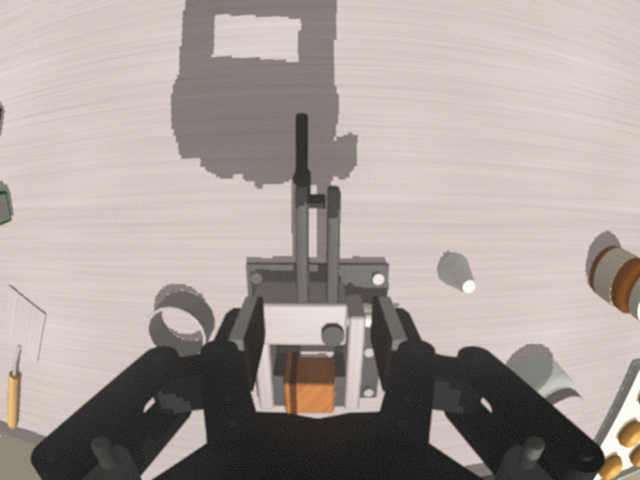

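The handles are now parallel (columns 302 and 333), 32 mm over their outer faces, so the pliers are locked. Next I straddle the lever tab at x≈436, y≈47.

```bash
python3 - <<'E'
from h import *
to([436,47,240],90); to([436,47,99],90)
E
```

```text
offset [ 7.47 -1.1  -0.11] rot [0.  0.  0.3]
offset [ 7.47 -1.1  13.99] rot [0.  0.  0.3]
```

step_arm --plan '[{"offset": [4, -0.6, 0], "rot": [0, 0, 0.3], "gripper": 5.5}, {"offset": [7.5, -1.1, 0], "rot": [0, 0, 0.3], "gripper": 5.5}, {"offset": [7.5, -1.1, 1], "rot": [0, 0, 0.3], "gripper": 5.5}, {"offset": [7.5, -1.1, 5], "rot": [0, 0, 0.3], "gripper": 5.5}, {"offset": [7.5, -1.1, 9], "rot": [0, 0, 0.3], "gripper": 5.5}, {"offset": [7.5, -1.1, 12], "rot": [0, 0, 0.3], "gripper": 5.5}, {"offset": [7.5, -1.1, 14], "rot": [0, 0, 0.3], "gripper": 5.5}, {"offset": [7.5, -1.1, 14], "rot": [0, 0, 0.3], "gripper": 5.5}, {"offset": [7.5, -1.1, 14], "rot": [0, 0, 0.3], "gripper": 5.5}]'

```text
time_s: 18.0
eef_pos: [435.8, 47.0, 98.8]
ee_rot: [-0.001, 0.0, 1.0, 0.0]
force: [-0.1, -0.4, 0.7]
grip_width: 0.64
grip_force: 0.0
```

step_arm --plan '[{"offset": [0, -0.5, 0], "rot": [0, 0, 0], "gripper": 5.5}, {"offset": [0, -1, 0], "rot": [0, 0, 0], "gripper": 5.5}, {"offset": [0, -1.5, 0], "rot": [0, 0, 0], "gripper": 5.5}, {"offset": [0, -1.8, 0], "rot": [0, 0, 0], "gripper": 5.5}, {"offset": [0, -2.1, 0], "rot": [0, 0, 0], "gripper": 5.5}, {"offset": [0, -2.1, 0], "rot": [0, 0, 0], "gripper": 5.5}]'

```text
time_s: 18.6
eef_pos: [435.9, 25.6, 99.4]
ee_rot: [0.0, 0.001, 1.0, -0.0]
force: [0.8, 0.1, -0.1]
grip_width: 0.641
grip_force: 0.0
```

step_arm --plan '[{"offset": [0, -0.1, 0], "rot": [0, 0, 0], "gripper": 5.5}, {"offset": [0, -0.2, 0], "rot": [0, 0, 0], "gripper": 5.5}, {"offset": [0, -0.3, 0], "rot": [0, 0, 0], "gripper": 5.5}, {"offset": [0, -0.4, 0], "rot": [0, 0, 0], "gripper": 5.5}, {"offset": [0, -0.5, 0], "rot": [0, 0, 0], "gripper": 5.5}, {"offset": [0, -0.6, 0], "rot": [0, 0, 0], "gripper": 5.5}, {"offset": [0, -0.6, 0], "rot": [0, 0, 0], "gripper": 5.5}]'

```text
time_s: 19.3
eef_pos: [435.6, 20.2, 99.2]
ee_rot: [-0.0, 0.0, 1.0, 0.0]
force: [-1.5, 4.9, 2.1]
grip_width: 0.649
grip_force: 2.3
```

step_arm --plan '[{"offset": [0, -0.1, 0], "rot": [0, 0, 0], "gripper": 5.5}, {"offset": [0, -0.2, 0], "rot": [0, 0, 0], "gripper": 5.5}, {"offset": [0, -0.3, 0], "rot": [0, 0, 0], "gripper": 5.5}, {"offset": [0, -0.4, 0], "rot": [0, 0, 0], "gripper": 5.5}, {"offset": [0, -0.5, 0], "rot": [0, 0, 0], "gripper": 5.5}, {"offset": [0, -0.5, 0], "rot": [0, 0, 0], "gripper": 5.5}]'

```text
time_s: 19.9
eef_pos: [435.8, 14.8, 99.3]
ee_rot: [-0.0, 0.0, 1.0, -0.0]
force: [-2.0, 2.8, 0.3]
grip_width: 0.647
grip_force: 1.5
```

step_arm --plan '[{"offset": [0, -0.1, 0], "rot": [0, 0, 0], "gripper": 5.5}, {"offset": [0, -0.2, 0], "rot": [0, 0, 0], "gripper": 5.5}, {"offset": [0, -0.3, 0], "rot": [0, 0, 0], "gripper": 5.5}, {"offset": [0, -0.4, 0], "rot": [0, 0, 0], "gripper": 5.5}, {"offset": [0, -0.5, 0], "rot": [0, 0, 0], "gripper": 5.5}, {"offset": [0, -0.5, 0], "rot": [0, 0, 0], "gripper": 5.5}]'

```text
time_s: 20.5
eef_pos: [435.8, 9.8, 99.3]
ee_rot: [0.0, 0.0, 1.0, -0.0]
force: [1.2, 3.3, -0.2]
grip_width: 0.646
grip_force: 1.6
```

```bash
cat > chk.py <<'E'
from h import *
s=sense();c=capture("top");P=world(c);S=P[236:268,284:318].reshape(-1,3)
ok=(S[:,2]>40)&(S[:,2]<66)
for x0 in(500,510,520,530):
    m=ok&(abs(S[:,0]-x0)<3);print(x0,np.sort(S[m][:,1]).round(0))
E
python3 chk.py
```

```text
500 [101. 103. 104. 104. 106. 109. 109. 112.]
510 [ 44.  44.  46.  47. 101. 101. 103. 103. 106. 106. 109.]
520 [ 43.  43.  43.  46.  49.  49.  52.  52.  52.  95.  95.  97.  97. 100.
 100. 103. 103.]
530 [ 43.  43.  46.  46.  48.  49.  52.  52.  91.  92.  94.  94.  94.  97.
  97. 100. 100.]
```

The moving handle has sprung open, with its outer face at y≈109. I ease the lever back and leave.

step_arm --plan '[{"offset": [0, 0.4, 0], "rot": [0, 0, 0], "gripper": 5.5}, {"offset": [0, 0.9, 0], "rot": [0, 0, 0], "gripper": 5.5}, {"offset": [0, 1.4, 0], "rot": [0, 0, 0], "gripper": 5.5}, {"offset": [0, 2, 0], "rot": [0, 0, 0], "gripper": 5.5}, {"offset": [0, 2.8, 0], "rot": [0, 0, 0], "gripper": 5.5}, {"offset": [0, 3.7, 0], "rot": [0, 0, 0], "gripper": 5.5}, {"offset": [0, 3.7, 0], "rot": [0, 0, 0], "gripper": 5.5}, {"offset": [0, 3.7, -3], "rot": [0, 0, 0], "gripper": 5.5}, {"offset": [0, 3.7, -8], "rot": [0, 0, 0], "gripper": 5.5}, {"offset": [0, 3.7, -13], "rot": [0, 0, 0], "gripper": 5.5}, {"offset": [0, 3.7, -18], "rot": [0, 0, 0], "gripper": 5.5}, {"offset": [0, 3.7, -18], "rot": [0, 0, 0], "gripper": 5.5}]'

```text
time_s: 21.75
eef_pos: [437.5, 46.8, 285.2]
ee_rot: [0.006, 0.0, 1.0, -0.001]
force: [0.6, -0.5, -1.2]
grip_width: 0.646
grip_force: 0.0
```

```bash
python3 - <<'E'
from h import *
s=sense();print(s["eef_pos"],s["time_s"]); c=capture("wrist"); P=world(c,s); C=c["color"]
t=capture("scene")["color"][190:290,280:410]; t=cv2.resize(t,(624,480),interpolation=cv2.INTER_CUBIC)
w=cv2.resize(C,(320,240)); im=np.zeros((480,790,3),np.uint8); 
tt=capture("top"); b=cv2.resize(tt["color"][170:300,270:350],(160,260)); im[:,:624]=t; im[:260,628:788]=b
save("end",im)
ok=(P[...,2]>45)&(P[...,2]<60)
for x0 in (432,436,440,460,500,510,520):
    m=ok&(abs(P[...,0]-x0)<2)&(P[...,1]>20)&(P[...,1]<130); y=np.sort(P[m][:,1]); 
    a=y[y<66]; b=y[y>=66]; print(x0,np.percentile(a,[3,50,97]).round(1) if len(a) else "",np.percentile(b,[3,50,97]).round(1) if len(b) else "")
Pt=world(tt); hs=cv2.cvtColor(tt["color"],cv2.COLOR_RGB2HSV)
m=(np.hypot(Pt[...,0]-656,Pt[...,1]-57)<45)&(Pt[...,2]>50)&(hs[...,1]>90);S=Pt[m];print(len(S),S.mean(0),cv2.minAreaRect(S[:,:2].astype(np.float32)))
E
```

```text
[437.47119919  46.78031216 285.23141903] 21.75
432 [43.  46.8 50.5] 
436 [43.  46.8 50.5] 
440 [43.  46.8 50.5] 
460 [42.9 47.2 50.6] 
500 [42.8 46.3 50.8] [101.4 104.3 110.7]
510 [42.8 47.2 50.8] [ 97.9 101.1 106.8]
520 [42.7 47.2 50.9] [ 93.1  95.7 102.1]
185 [655.67028661  53.28286074  61.06868091] ((655.7029418945312, 52.50017166137695), (42.9404296875, 34.20307159423828), 89.29805755615234)
```

View pics/end.png

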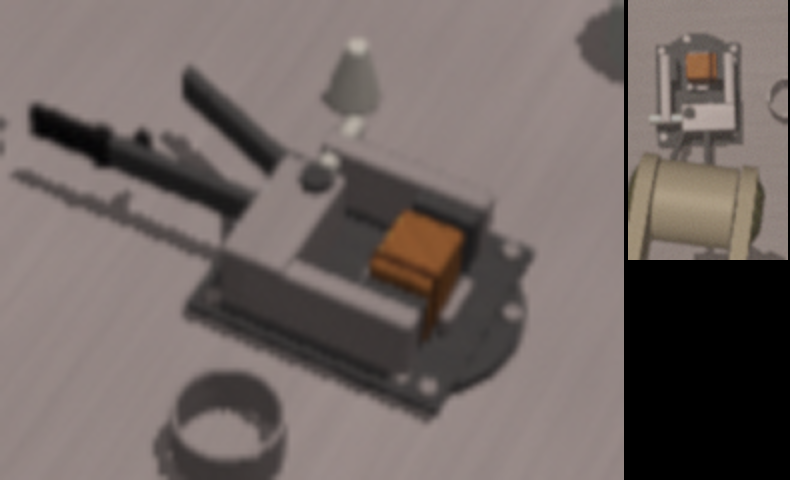

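The end view shows the stamp upright in the seat with its die flush, the handles open, the lever back in line, and the nozzle and cutter unmoved. I hand the job in.

```bash
python3 -c "
from rig import *
print(finish_job())"
```

```text
the job is handed in; nothing more can be done
None
```

I handed the job in at about 22 s: the stamp was seated, the pliers were squeezed until locked over centre and then released with the lever, and the last images show the stamp upright, the pliers open and the lever at rest. I couldn't measure the die directly, and the hand-in returned no verdict.

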